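Secure a model house wall on the gluing board

ROBOT

A 6-joint arm with a two-finger parallel gripper is mounted at the origin on the work surface. World frame = base frame: x ahead of the robot, y to its left, z up, the work surface at z = 0. Lengths are in m, angles in rad, forces in N, time in s.
With the tool pointing down it reaches from about 0.3 to 0.875 m from the base axis. Payload 6.4 kg.
Tool frame: the origin (TCP) lies on the front face of the gripper's body, between the roots of the fingers; the fingertips stand 73 mm ahead of it and the grasp point (between the pads) lies 54 mm ahead of it; z points along the fingers, y is the direction in which the jaws open and shut (so a half turn about z gives the same grasp; the last joint's range is limited). The gripper opens to 85 mm and grips with 20 to 120 N. Pads are 22 mm wide; open, the fingers measure 114 mm over their backs; the gripper's body (76 mm by 85 mm) begins 54 mm behind the grasp point. The pads swing forward as they close: fully open they stand 13 mm farther back than shut.
Start: joints at [-1.356, 0.181, 1.607, -0, 1.354, -0.206], TCP at [0.235, -0.525, 0.304] pointing down, gripper open.
Joint ranges: [-2.99, 2.99], [-0.89, 2.07], [0.3, 2.58], [-1.14, 4.28], [0, 2.63], [-3.12, 3.12]. Speed limits (rad/s): [2.57, 2.57, 3.01, 3.14, 3.14, 3.14].

INTERFACE

Orientations are given as a unit quaternion [x, y, z, w].
In Python, from plant import ctrl gives the robot as it stands.
- The arm moves only by the shell command python3 -m pendant 'ROWS' [FORCE]. ROWS is JSON, a list of rows, each an object of numbers: "rx", "ry", "rz": the turn, a rotation vector about the tool's x, y, z in rad; "dx", "dy", "dz": the shift along the tool's x, y, z in cm; "hand": the opening, from 0 (shut) to 1 (fully open). A call has 1 to 5 rows; each row is the pose to reach, as a shift and turn from the pose commanded when the call began, along the tool's axes at that moment; what a row does not reach only later rows make up. A row lasts 1/8 s, in which the tool goes at most 62.5 mm and 10.7 degrees, less where a joint would pass 70% of its speed; a pose out of reach is approached as far as the arm can. A call with a gripper value outside its range is refused whole. The fingers move at their own pace and stop on an object; FORCE is the grip in N (left out, the last holds). Time passes only in rows, so rows that repeat a pose let the fingers close. It gives the time, the measured TCP pose, the force and the opening at its end, in the units of the state.
- ctrl.observe(): the state, without advancing time (a new reading comes with each control period).
- ctrl.camera(name): name is "side" or "top"; returns a dict with "color" (384x512x3 uint8, blue, green, red), "mtx" (3x3 intrinsics, pixels), "origin" and "rotation" of the camera in the world. Camera axes: x right, y up, looking along -z (the intrinsics and any distortion apply to the point x, -y, -z); pixel columns grow to the right and rows downward; lengths in m; the calibration is good to about 2 mm. A picture is of the moment at which its call begins. There is no depth.
- ctrl.hand_in(): hands the job in, once; it reports no verdict.
Trained networks look in a picture, given as the dict that the camera call returned (one of the last four; its "shot" number tells which), for a name from the list of things; names that differ only in an ending like _2 or _b are one class to them, and where a whole thing is asked for, a point or a joint stands for the part that bears it (a point fixed in the world has none). Each returns a list of dicts, best first, with "conf" (0 to 1); they miss things now and then, are a little off and sometimes report something else, mostly with a low value. They report only what shows in the picture. A call takes as long as a camera call. They do not tell look-alikes from the thing itself.
- ctrl.trace(picture, name): "pixels" (384x512 bool, what is visible of it).
- ctrl.mark_of(picture, name): "xyz" ([x, y, z] in m, in world coordinates, good to about 4 mm: a listed point, or the origin of a listed thing).
The state is a dict: "time_s": time; "joint_pos": joint angles; "qd": joint speeds; "joint_torque": joint torques, N m; "tool_pos": TCP position; "tool_rot": TCP orientation; "wrist_force": force on the tool from outside, world axes, zero at the start; "torque": the same for the moment, N m; "grip_width": finger opening in m.
Only numpy, scipy, OpenCV 4.12 (cv2) and the standard library are available. Lean on these libraries where they do the work, as an engineer would, in place of code of your own. Each camera call takes 0.05 s, during which the arm holds its last target. There are 200 camera calls.

TASK

First push the grey house-wall panel along the gluing board, away from the robot, until its far edge lies flush against the wooden fence and it is about midway between the two pivot posts. Then push each of the two metal hold-down arms round gently with a fingertip, without gripping it, until both lie straight across the panel, square to its side edges and pointing at each other. Keep the panel flat on the board (never lift it) and do not disturb the glue bottle, the eraser, the model tower or the parts tray.

Things in the scene. Friction and masses are not known exactly. Their poses are not given: they have to be found in the camera images.
- board: Fixed plywood gluing board, 320 (x) by 400 (y) by 15 mm; origin at the centre of its underside, on the table; its x points away from the robot (turned up to 0.3 rad), y to the left, z up. Its top is 15 mm above the table. A low wooden fence 200 mm long (along y), 15 mm thick, 9 mm high stands on it: the fence's near face is at board x = +70 mm, its middle at y = 0. Steel pivot posts (24 mm diameter) stand at board x = +20, y = +115 and -115 mm.
- panel: Loose grey model-house wall panel with six white windows, lying face up on the board: 120 (x) by 160 (y) by 8 mm, 0.08 to 0.17 kg; origin at the centre of its underside, x roughly along the board's x. It starts 15 to 35 mm short of the fence, turned up to 0.1 rad and up to 10 mm sideways of the board's middle. It slides on the board. Fully home its origin is at board x = +10 mm.
- panel_near (a point): Middle of the panel's near edge (the long edge facing the robot), at mid thickness, 19 mm above the table: the place to push
- panel_far_left (a point): Left corner (+y) of the panel's far edge, at mid thickness; at board x = +70 mm when home
- panel_far_right (a point): Right corner (-y) of the panel's far edge, at mid thickness; at board x = +70 mm when home
- left_pivot (a point): On the axis of the left hold-down arm (fixed to the board at x = +20, y = +115 mm), 35 mm above the table, at mid height of the arm
- right_pivot (a point): The same for the right arm (board x = +20, y = -115 mm)
- left_arm_tip (a point): Middle of the free end of the left hold-down arm, 85 mm from its pivot, 35 mm above the table. The arm is a plain aluminium bar 14 mm wide and 18 mm high, spanning 26 to 44 mm above the table (3 mm above the panel's top), with a black round cap (22 mm diameter, its top 56 mm above the table) over the pivot
- right_arm_tip (a point): The same for the right hold-down arm
- left_arm (a joint): Angle of the left arm about its vertical pivot, rad: 0 when it points along the board's -x (towards the robot), beside the panel; +1.571 when it points along the board's -y, square across the panel; negative values swing it outwards. Starts between -1.0 and 0.3. Friction keeps it where it is left; about 1.2 N at 70 mm from the pivot moves it. No stop at the target (end stops at -1.5 and 2.2).
- right_arm (a joint): The right arm's angle, mirrored: 0 along the board's -x, +1.571 when it points along the board's +y, square across the panel, negative outwards. Starts between -1.0 and 0.3; same friction and end stops.
- glue: Bystander: round glue bottle with an orange cap, 34 mm diameter, 85 mm tall, standing on the board behind the fence; origin at the centre of its underside
- eraser: Bystander: white eraser 22 x 45 x 13 mm lying on the board behind the fence; origin at the centre of its underside
- tower: Bystander: finished model tower, about 93 x 83 x 154 mm, standing on the table to the left of the board; origin at the centre of its underside
- parts_tray: Bystander: small white open tray 70 x 90 x 22 mm, on the table to the right of the board; origin at the centre of its underside
Things that resemble listed ones, but are neither listed nor needed, are in the scene too. There is more than one size of the panel; the one meant has the size given above.

How it is judged:
By the outcome, as a careful person would: the job done as asked, in the order asked, and still so for the second after the job is handed in, with the robot touching nothing.
It also fails if it takes over 72 s, if anything falls off the work surface, if the arm or the gripper's body presses on something with over 40 N, if the wrist force passes 120 N, or if a joint passes its speed limit or range.

## Working session

There is one attempt and no reset: what is moved stays moved. The work goes in short steps, Python scripts to look and compute and a shell command to move; the robot and the scene stay as the last step left them, time stands still between calls to the robot, and variables do not carry over. Pictures are saved under pics/ and viewed, about 8 in all and at most 12, crops included, and the job is handed in when it is done.

```bash
mkdir -p pics
cat > h.py <<'E'
import numpy as np, cv2
from plant import ctrl
from scipy.spatial.transform import Rotation as R
def proj(c,P):
    P=np.atleast_2d(P); q=(P-np.array(c["origin"]))@np.array(c["rotation"]); q=q*[1,-1,-1]
    p=q@np.array(c["mtx"]).T; return p[:,:2]/p[:,2:]
def back(c,uv,z):
    uv=np.atleast_2d(uv).astype(float); d=np.c_[uv,np.ones(len(uv))]@np.linalg.inv(c["mtx"]).T*[1,-1,-1]
    d=d@np.array(c["rotation"]).T; o=np.array(c["origin"]); return o+d*((z-o[2])/d[:,2])[:,None]
E
python3 - <<'E'
from h import *
np.set_printoptions(precision=4,suppress=True)
for n in ["top","side"]:
    c=ctrl.camera(n); print(n,{k:v for k,v in c.items() if k!="color"})
    cv2.imwrite(f"pics/{n}0.png",c["color"])
    for t in "board panel panel_near panel_far_left panel_far_right left_pivot right_pivot left_arm_tip right_arm_tip glue eraser tower parts_tray".split():
        for r in ctrl.mark_of(c,t)[:3]: print(t,round(r["conf"],2),np.array(r["xyz"]),proj(c,r["xyz"])[0])
print(ctrl.observe())
E
```

```text
top {'mtx': array([[365.3075,   0.    , 256.9592],
       [  0.    , 365.3075, 193.0492],
       [  0.    ,   0.    ,   1.    ]]), 'origin': array([0.4129, 0.0106, 1.338 ]), 'rotation': array([ 0.0402, -0.0453, -0.6987,  0.7128]), 'shot': 1}Traceback (most recent call last):
  File "<stdin>", line 7, in <module>
  File "h.py", line 5, in proj
    P=np.atleast_2d(P); q=(P-np.array(c["origin"]))@np.array(c["rotation"]); q=q*[1,-1,-1]
                          ~~~~~~~~~~~~~~~~~~~~~~~~~^~~~~~~~~~~~~~~~~~~~~~~~
ValueError: matmul: Input operand 1 has a mismatch in its core dimension 0, with gufunc signature (n?,k),(k,m?)->(n?,m?) (size 4 is different from 3)
```

Rotation is a quaternion.

```bash
sed -i 's/np.array(c\["rotation"\])/R.from_quat(c["rotation"]).as_matrix()/' h.py
python3 - <<'E'
from h import *
np.set_printoptions(precision=4,suppress=True)
for n in ["top","side"]:
    c=ctrl.camera(n); print(n,{k:v for k,v in c.items() if k!="color"})
    cv2.imwrite(f"pics/{n}0.png",c["color"])
    for t in "board panel panel_near panel_far_left panel_far_right left_pivot right_pivot left_arm_tip right_arm_tip glue eraser tower parts_tray".split():
        for r in ctrl.mark_of(c,t)[:3]: print(t,round(r["conf"],2),np.array(r["xyz"]),proj(c,r["xyz"])[0])
print(ctrl.observe())
E
```

```text
top {'mtx': array([[365.3075,   0.    , 256.9592],
       [  0.    , 365.3075, 193.0492],
       [  0.    ,   0.    ,   1.    ]]), 'origin': array([0.4129, 0.0106, 1.338 ]), 'rotation': array([ 0.0402, -0.0453, -0.6987,  0.7128]), 'shot': 2}
board 0.94 [ 0.5965  0.0624 -0.0012] [240.9061 187.1883]
panel 0.9 [0.5808 0.0566 0.012 ] [242.258  190.9793]
panel 0.73 [ 0.6232 -0.2469 -0.0002] [324.4479 181.7311]
panel 0.72 [0.5233 0.0663 0.0168] [239.1539 206.4865]
panel_near 0.9 [0.5215 0.066  0.0157] [239.2361 207.0083]
panel_near 0.78 [ 0.4801 -0.2428  0.0033] [323.6203 220.2942]
panel_near 0.72 [ 0.5786 -0.2362  0.0024] [321.7194 193.5217]
panel_far_left 0.92 [ 0.3987 -0.3151  0.0023] [343.5157 243.1619]
panel_far_left 0.71 [0.6437 0.1306 0.0198] [222.3708 173.2342]
panel_far_left 0.58 [ 0.6879 -0.207   0.0009] [313.7667 164.3054]
panel_far_right 0.75 [ 0.6256 -0.0279  0.0183] [265.6094 179.0836]
panel_far_right 0.74 [ 0.6415 -0.322   0.002 ] [344.7566 177.1825]
panel_far_right 0.7 [ 0.3853 -0.199   0.0018] [311.5411 246.2626]
left_pivot 0.8 [0.6167 0.1777 0.0373] [208.6308 179.5108]
le
[... 1963 characters left out ...]
4 [0.7245 0.1972 0.0162] [178.5099 213.9655]
eraser 0.54 [ 0.7201 -0.0069  0.0102] [215.868  180.0109]
tower 0.93 [0.5744 0.4588 0.0037] [169.6473 299.7778]
parts_tray 0.75 [ 0.4632 -0.4399 -0.0016] [333.3143 139.7091]
{'time_s': 1.5, 'joint_pos': array([-1.3563,  0.1808,  1.607 , -0.    ,  1.3538, -0.2063]), 'qd': array([ 0.001 , -0.0033, -0.0006,  0.0005,  0.0007,  0.0019]), 'joint_torque': array([ -0.0005, -44.4837, -35.1674,  -0.0004,   0.0006,  -0.    ]), 'tool_pos': array([ 0.2349, -0.5248,  0.3039]), 'tool_rot': array([ 0.9779,  0.2088, -0.    , -0.    ]), 'wrist_force': array([-0.0928, -0.1132,  0.4858]), 'torque': array([-0.0117,  0.0119,  0.0337]), 'grip_width': 0.0852843625021657}
```

View pics/top0.png

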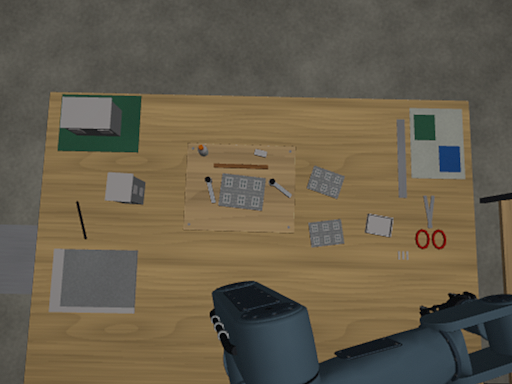

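View pics/side0.png

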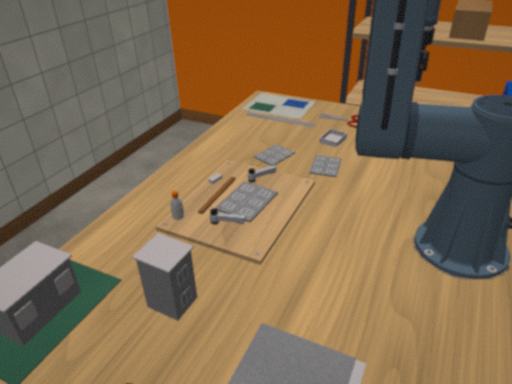

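Top view: board centred at about (240,187), the panel on it at (242,191), and the fence at (240,166). The left arm runs (208,180)→(213,202) and the right arm swings outward (272,182)→(290,197). The two panels at (325,182) and (326,232) are look-alikes off the board. The side view agrees. Next I'll refine the board yaw.

```bash
cat > go.py <<'E'
import sys; from h import *
# go.py X Y Z YAW : shift/turn from measured pose (cm, rad)
x,y,z,yaw=map(float,sys.argv[1:5]); s=ctrl.observe(); q=R.from_quat(s["tool_rot"])
d=q.inv().apply(np.array([x,y,z])-s["tool_pos"])*100
t=R.from_euler("z",yaw)*R.from_quat([1,0,0,0]); print("shift",d.round(2),"turn",(q.inv()*t).as_rotvec().round(3),"pos",s["tool_pos"].round(4),"t",s["time_s"],"F",s["wrist_force"].round(1))
E
python3 - <<'E'
from h import *
for n in ["top","side"]:
    c=ctrl.camera(n)
    for t,z in [("board",.015),("panel",.023)]:
        r=ctrl.trace(c,t)
        for k in r[:3]:
            m=k["pixels"]; ys,xs=np.nonzero(m)
            P=back(c,np.c_[xs,ys],z)[:,:2]; (cx,cy),sz,a=cv2.minAreaRect((P*1000).astype(np.float32))
            print(n,t,round(k["conf"],2),len(xs),round(cx),round(cy),np.round(sz),round(a,1))
E
python3 go.py 0.48 0.0615 0.304 -0.005
```

```text
top board 0.64 7874 593 68 [404. 319.] 89.4
top panel 0.86 760 619 -244 [117.  87.] 71.8
top panel 0.75 818 433 -245 [ 88. 119.] 8.1
top panel 0.61 1378 576 62 [162. 119.] 84.8
side board 0.7 7855 590 66 [436. 326.] 89.2
side panel 0.91 1276 574 67 [161. 123.] 85.2
side panel 0.67 7886 585 73 [437. 323.] 89.5
side panel 0.59 513 424 -213 [ 87. 124.] 7.9
shift [ 4.632e+01 -4.351e+01 -1.000e-02] turn [-0.     0.     0.426] pos [ 0.2349 -0.5248  0.3039] t 1.8 F [ 1.  -0.2 -0.2]
```

```bash
python3 -m pendant '[{"dx":46.3,"dy":-43.5,"rz":0.43},{"dx":46.3,"dy":-43.5,"rz":0.43},{"dx":46.3,"dy":-43.5,"rz":0.43},{"dx":46.3,"dy":-43.5,"rz":0.43},{"dx":46.3,"dy":-43.5,"rz":0.43}]'; python3 go.py 0.475 0.0635 0.2 -0.008
```

```text
shift [ 45.95 -43.89  10.39] turn [-0.     0.     0.429] pos [ 0.2349 -0.5248  0.3039] t 1.8 F [ 1.  -0.2 -0.2]schema error: expected keys rx, ry, rz, dx, dy, dz, hand
```

```bash
python3 -m pendant '[{"rx":0,"ry":0,"rz":0.43,"dx":46.3,"dy":-43.5,"dz":0,"hand":1},{"rx":0,"ry":0,"rz":0.43,"dx":46.3,"dy":-43.5,"dz":0,"hand":1},{"rx":0,"ry":0,"rz":0.43,"dx":46.3,"dy":-43.5,"dz":0,"hand":1},{"rx":0,"ry":0,"rz":0.43,"dx":46.3,"dy":-43.5,"dz":0,"hand":1},{"rx":0,"ry":0,"rz":0.43,"dx":46.3,"dy":-43.5,"dz":0,"hand":1}]'; python3 go.py 0.475 0.0635 0.2 -0.008
```

```text
time_s: 2.42
tool_pos: [0.3558, -0.2347, 0.3042]
tool_rot: [1.0, -0.005, 0.0, 0.0]
wrist_force: [1.2, -1.9, 0.0]
grip_width: 0.0852
shift [ 11.62 -29.95  10.41] turn [ 0.001 -0.001 -0.002] pos [ 0.3558 -0.2347  0.3042] t 2.425 F [ 1.2 -1.9  0. ]
```

```bash
python3 -m pendant '[{"rx":0,"ry":0,"rz":0,"dx":11.6,"dy":-29.9,"dz":10,"hand":1},{"rx":0,"ry":0,"rz":0,"dx":11.6,"dy":-29.9,"dz":10,"hand":1},{"rx":0,"ry":0,"rz":0,"dx":11.6,"dy":-29.9,"dz":10,"hand":1},{"rx":0,"ry":0,"rz":0,"dx":11.6,"dy":-29.9,"dz":10,"hand":1},{"rx":0,"ry":0,"rz":0,"dx":11.6,"dy":-29.9,"dz":10,"hand":1}]'; python3 go.py 0.475 0.0635 0.095 -0.008
```

```text
time_s: 3.05
tool_pos: [0.4666, 0.0426, 0.2108]
tool_rot: [1.0, -0.005, 0.001, 0.0]
wrist_force: [1.7, -1.2, 0.2]
grip_width: 0.0854
shift [ 0.81 -2.11 11.58] turn [ 0.    -0.002 -0.001] pos [0.4666 0.0426 0.2108] t 3.05 F [ 1.7 -1.2  0.2]
```

```bash
python3 -m pendant '[{"rx":0,"ry":0,"rz":0,"dx":0.8,"dy":-2.1,"dz":5,"hand":1},{"rx":0,"ry":0,"rz":0,"dx":0.8,"dy":-2.1,"dz":10,"hand":1},{"rx":0,"ry":0,"rz":0,"dx":0.8,"dy":-2.1,"dz":11.6,"hand":1},{"rx":0,"ry":0,"rz":0,"dx":0.8,"dy":-2.1,"dz":11.6,"hand":1}]'; python3 go.py 0.475 0.0635 0.077 -0.008
python3 - <<'E'
from h import *
c=ctrl.camera("side"); print(proj(c,[[.475,.0635,.095]]))
cv2.imwrite("pics/s1.png",cv2.resize(c["color"][130:260,170:350],None,fx=4,fy=4,interpolation=cv2.INTER_CUBIC))
E
```

```text
time_s: 3.55
tool_pos: [0.4737, 0.0613, 0.0946]
tool_rot: [1.0, -0.005, -0.001, -0.0]
wrist_force: [0.2, -0.1, -0.5]
grip_width: 0.0857
shift [ 0.13 -0.22  1.76] turn [-0.     0.002 -0.002] pos [0.4737 0.0613 0.0946] t 3.55 F [ 0.2 -0.1 -0.5]
[[278.67031498 186.28889494]]
```

View pics/s1.png

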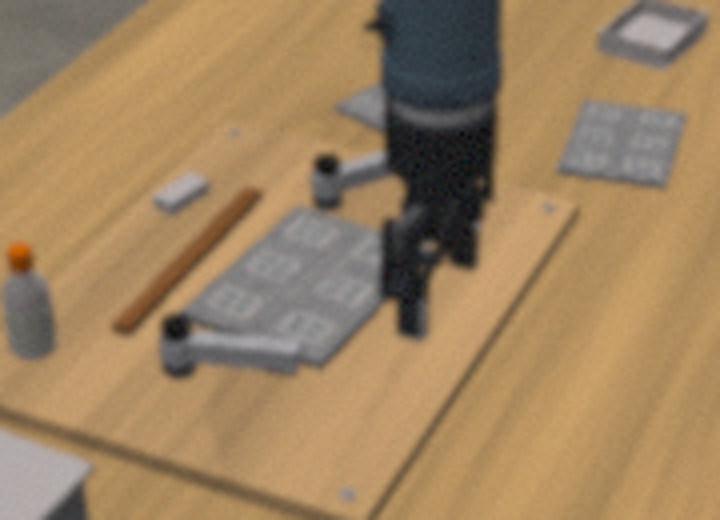

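The left fingertip is at about crop (411,333), which is full-image (272.7,213.3). It is behind the panel's near edge and clear of both arms.

Run:
```python
from h import *
s=ctrl.observe()
for n in ["side"]:
    c=ctrl.camera(n)
    for z in (.02,.025,.03,.035): print(z,proj(c,[[.474,.1085,z],[.463,.113,z],[.485,.113,z]]).round(1).tolist())
```

```text
0.02 [[272.4, 217.3], [275.5, 219.2], [268.1, 217.2]]
0.025 [[272.4, 215.9], [275.5, 217.8], [268.1, 215.8]]
0.03 [[272.4, 214.4], [275.5, 216.3], [268.1, 214.3]]
0.035 [[272.4, 213.0], [275.5, 214.9], [268.1, 212.9]]
```

Tip height is about 34 mm, so the open tips stand about 60 mm ahead of the TCP. I'll lower in small steps.

```bash
python3 -m pendant '[{"rx":0,"ry":0,"rz":0,"dx":0.1,"dy":-0.2,"dz":0.5,"hand":1},{"rx":0,"ry":0,"rz":0,"dx":0.1,"dy":-0.2,"dz":0.9,"hand":1},{"rx":0,"ry":0,"rz":0,"dx":0.1,"dy":-0.2,"dz":0.9,"hand":1}]'; python3 -m pendant '[{"rx":0,"ry":0,"rz":0,"dx":0,"dy":0,"dz":0.4,"hand":1},{"rx":0,"ry":0,"rz":0,"dx":0,"dy":0,"dz":0.8,"hand":1},{"rx":0,"ry":0,"rz":0,"dx":0,"dy":0,"dz":0.8,"hand":1}]';python3 go.py 0.5327 0.0635 0.077 -0.008
```

```text
time_s: 4.03
tool_pos: [0.475, 0.0635, 0.0859]
tool_rot: [1.0, -0.005, 0.0, 0.0]
wrist_force: [0.0, 0.1, -0.3]
grip_width: 0.0852
time_s: 4.4
tool_pos: [0.4747, 0.0636, 0.0774]
tool_rot: [1.0, -0.005, -0.001, -0.0]
wrist_force: [-0.3, 0.9, -0.2]
grip_width: 0.0854
shift [ 5.8  -0.05  0.03] turn [-0.     0.001 -0.001] pos [0.4747 0.0636 0.0774] t 4.4 F [-0.3  0.9 -0.2]
```

Now push slowly, stopping short of the fence first.

```bash
python3 -m pendant '[{"rx":0,"ry":0,"rz":0,"dx":0.8,"dy":0,"dz":0,"hand":1},{"rx":0,"ry":0,"rz":0,"dx":1.6,"dy":0,"dz":0,"hand":1},{"rx":0,"ry":0,"rz":0,"dx":2.2,"dy":0,"dz":0,"hand":1},{"rx":0,"ry":0,"rz":0,"dx":2.7,"dy":0,"dz":0,"hand":1},{"rx":0,"ry":0,"rz":0,"dx":3.2,"dy":0,"dz":0,"hand":1}]'; python3 -m pendant '[{"rx":0,"ry":0,"rz":0,"dx":0.5,"dy":0,"dz":0,"hand":1},{"rx":0,"ry":0,"rz":0,"dx":0.9,"dy":0,"dz":0,"hand":1},{"rx":0,"ry":0,"rz":0,"dx":1.3,"dy":0,"dz":0,"hand":1},{"rx":0,"ry":0,"rz":0,"dx":1.7,"dy":0,"dz":0,"hand":1},{"rx":0,"ry":0,"rz":0,"dx":2.0,"dy":0,"dz":0,"hand":1}]'
python3 go.py 0.5327 0.0635 0.077 -0.008
python3 - <<'E'
from h import *
for n in ["top","side"]:
    c=ctrl.camera(n); cv2.imwrite(f"pics/{n}2.png",c["color"])
    for t in "panel panel_near panel_far_left panel_far_right left_pivot right_pivot".split():
        for r in ctrl.mark_of(c,t)[:3]:
            if r["xyz"][1]>-.15: print(n,t,round(r["conf"],2),np.array(r["xyz"]).round(4))
cv2.imwrite("pics/s2.png",cv2.resize(c["color"][130:260,170:350],None,fx=4,fy=4,interpolation=cv2.INTER_CUBIC))
E
```

```text
time_s: 5.03
tool_pos: [0.5072, 0.0633, 0.0778]
tool_rot: [1.0, -0.005, -0.0, 0.0]
wrist_force: [-1.1, 0.1, 0.3]
grip_width: 0.0857
time_s: 5.65
tool_pos: [0.5273, 0.0631, 0.0778]
tool_rot: [1.0, -0.005, -0.0, -0.0]
wrist_force: [-0.4, -0.4, 0.1]
grip_width: 0.0852
shift [ 0.54 -0.04  0.08] turn [-0.     0.    -0.001] pos [0.5273 0.0631 0.0778] t 5.65 F [-0.4 -0.4  0.1]
top panel 0.8 [0.5996 0.0634 0.0162]
top panel_far_left 0.56 [0.6588 0.1433 0.0184]
top panel_far_right 0.66 [ 0.7202 -0.0044  0.0151]
top panel_far_right 0.65 [ 0.6516 -0.0195  0.024 ]
top left_pivot 0.96 [0.6165 0.18   0.0351]
top right_pivot 0.96 [ 0.6153 -0.0507  0.0377]
side panel 0.92 [0.5992 0.0623 0.0171]
side panel_near 0.79 [0.5374 0.0664 0.0184]
side panel_far_left 0.8 [0.6633 0.1454 0.018 ]
side panel_far_right 0.79 [ 0.6601 -0.0183  0.0182]
side left_pivot 0.71 [0.6112 0.178  0.0321]
side left_pivot 0.29 [0.5369 0.0674 0.0185]
side right_pivot 0.84 [ 0.6105 -0.0518  0.0318]
```

View pics/s2.png

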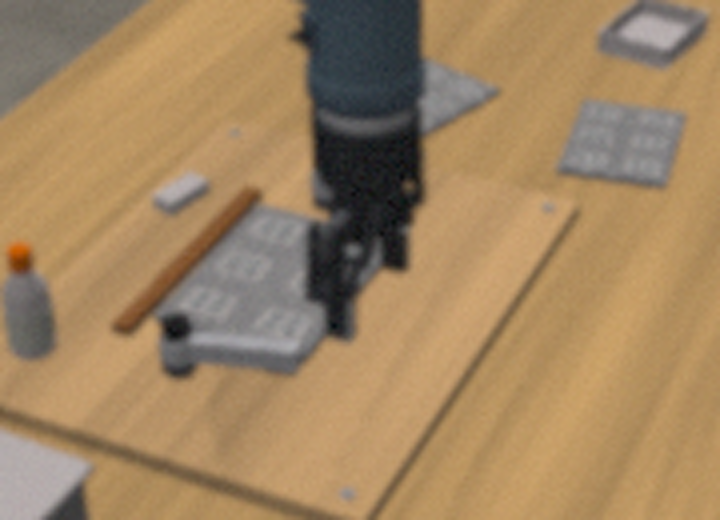

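The panel is square to the fence (crop (120,325)–(255,195)) with a gap of only a few mm, and it is centred within about 1 mm. I'll keep pushing until the force rises.

```bash
python3 -m pendant '[{"rx":0,"ry":0,"rz":0,"dx":0.2,"dy":0,"dz":0,"hand":1},{"rx":0,"ry":0,"rz":0,"dx":0.4,"dy":0,"dz":0,"hand":1},{"rx":0,"ry":0,"rz":0,"dx":0.5,"dy":0,"dz":0,"hand":1},{"rx":0,"ry":0,"rz":0,"dx":0.5,"dy":0,"dz":0,"hand":1}]'; python3 -m pendant '[{"rx":0,"ry":0,"rz":0,"dx":0.1,"dy":0,"dz":0,"hand":1},{"rx":0,"ry":0,"rz":0,"dx":0.2,"dy":0,"dz":0,"hand":1},{"rx":0,"ry":0,"rz":0,"dx":0.2,"dy":0,"dz":0,"hand":1}]'
```

```text
time_s: 6.85
tool_pos: [0.5322, 0.063, 0.0779]
tool_rot: [1.0, -0.005, 0.0, -0.0]
wrist_force: [0.2, -1.2, -0.8]
grip_width: 0.0853
time_s: 7.22
tool_pos: [0.534, 0.063, 0.0778]
tool_rot: [1.0, -0.005, -0.0, -0.0]
wrist_force: [-0.3, -0.2, -0.0]
grip_width: 0.0854
```

```bash
for i in 1; do python3 -m pendant '[{"rx":0,"ry":0,"rz":0,"dx":0.1,"dy":0,"dz":0,"hand":1},{"rx":0,"ry":0,"rz":0,"dx":0.1,"dy":0,"dz":0,"hand":1}]' | grep -E "pos|force"; python3 -m pendant '[{"rx":0,"ry":0,"rz":0,"dx":0.1,"dy":0,"dz":0,"hand":1},{"rx":0,"ry":0,"rz":0,"dx":0.1,"dy":0,"dz":0,"hand":1}]'| grep -E "pos|force"; done
python3 - <<'E'
from h import *
for n in ["top","side"]:
    c=ctrl.camera(n)
    for t in "panel panel_near panel_far_left panel_far_right".split():
        for r in ctrl.mark_of(c,t)[:3]:
            if r["xyz"][1]>-.15: print(n,t,round(r["conf"],2),np.array(r["xyz"]).round(4))
E
```

```text
tool_pos: [0.5343, 0.0631, 0.0777]
wrist_force: [-5.0, -0.7, 3.6]
tool_pos: [0.5345, 0.0632, 0.0774]
wrist_force: [-7.5, -0.4, 6.5]
top panel 0.86 [0.6062 0.0638 0.0174]
top panel 0.66 [ 0.6142 -0.0534  0.0359]
top panel_far_left 0.69 [0.6616 0.1414 0.0217]
top panel_far_right 0.95 [ 0.6627 -0.017   0.0242]
side panel 0.63 [0.6056 0.064  0.0158]
side panel_near 0.74 [0.5464 0.0681 0.0202]
side panel_far_left 0.56 [0.6678 0.1416 0.0175]
side panel_far_right 0.92 [ 0.6651 -0.0184  0.0197]
side panel_far_right 0.63 [ 0.7208 -0.0073  0.0106]
```

The force rose to 7.5 N at TCP x=0.5343, so the panel is seated, and the panel marks sit near home. I'll retreat, lift and shut the fingers, then plan the left arm arc.

```bash
python3 -m pendant '[{"rx":0,"ry":0,"rz":0,"dx":-1.5,"dy":0,"dz":0,"hand":1},{"rx":0,"ry":0,"rz":0,"dx":-3.5,"dy":0,"dz":0,"hand":1},{"rx":0,"ry":0,"rz":0,"dx":-3.5,"dy":0,"dz":-5,"hand":0.5},{"rx":0,"ry":0,"rz":0,"dx":-3.5,"dy":0,"dz":-9,"hand":0},{"rx":0,"ry":0,"rz":0,"dx":-3.5,"dy":0,"dz":-9,"hand":0}]' 30
cat > path.py <<'E'
# path.py side r clear_mm z thetas... : TCP waypoints for finger centre beside the trailing face of the arm
import sys; from h import *
side=sys.argv[1]; r,cl,z=map(float,sys.argv[2:5]); s=ctrl.observe(); q=R.from_quat(s["tool_rot"])
O=np.array([.5945,.064]); yw=-.008; B=R.from_euler("z",yw).as_matrix()[:2,:2]; hx,hy=.011,.0145; m=1 if side=="left" else -1
print("pos",s["tool_pos"].round(4),"t",s["time_s"],"F",s["wrist_force"].round(1))
for th in map(float,sys.argv[5:]):
    u=np.array([-np.cos(th),-m*np.sin(th)]); n=np.array([-np.sin(th),m*np.cos(th)])
    p=np.array([.02,.115*m])+r*u+(.007+hx*abs(n[0])+hy*abs(n[1])+cl/1000)*n
    w=np.r_[O+B@p,z]; print(th,"world",w.round(4),"shift",(q.inv().apply(w-s["tool_pos"])*100).round(2))
E
python3 - <<'E'
from h import *
s=ctrl.observe()
c=ctrl.camera("top")
for n in ["top","side"]:
    c=ctrl.camera(n)
    for t in "panel panel_far_left panel_far_right left_pivot right_pivot left_arm_tip right_arm_tip".split():
        for r in ctrl.mark_of(c,t)[:3]:
            if -.15<r["xyz"][1]<.3: print(n,t,round(r["conf"],2),np.array(r["xyz"]).round(4))
cv2.imwrite("pics/s3.png",cv2.resize(c["color"][130:260,170:350],None,fx=4,fy=4,interpolation=cv2.INTER_CUBIC))
E
python3 path.py left .06 20 .105 .26
```

```text
time_s: 8.85
tool_pos: [0.504, 0.063, 0.1717]
tool_rot: [1.0, -0.005, 0.005, 0.0]
wrist_force: [0.3, -0.3, -0.8]
grip_width: 0.0321
top panel 0.68 [0.6059 0.0614 0.0131]
top panel_far_left 0.58 [0.6649 0.1426 0.0185]
top panel_far_right 0.61 [ 0.6612 -0.0196  0.0228]
top left_pivot 0.8 [0.6166 0.1769 0.0394]
top left_pivot 0.73 [ 0.6614 -0.0188  0.0215]
top right_pivot 0.96 [ 0.6142 -0.051   0.0347]
top right_arm_tip 0.71 [ 0.5606 -0.1179  0.0317]
top right_arm_tip 0.63 [0.5505 0.0684 0.0202]
side panel 0.88 [0.6065 0.0626 0.0161]
side panel_far_left 0.57 [0.6688 0.1426 0.0165]
side panel_far_right 0.72 [ 0.6662 -0.0181  0.0187]
side left_pivot 0.77 [0.6094 0.1752 0.0324]
side right_pivot 0.69 [ 0.609  -0.0497  0.0319]
side left_arm_tip 0.64 [0.5328 0.1547 0.0326]
pos [0.5011 0.0633 0.1679] t 9.7 F [ 0.7 -0.4 -0.2]
0.26 world [0.5464 0.2063 0.105 ] shift [  4.4  -14.35   6.29]
```

View pics/s3.png

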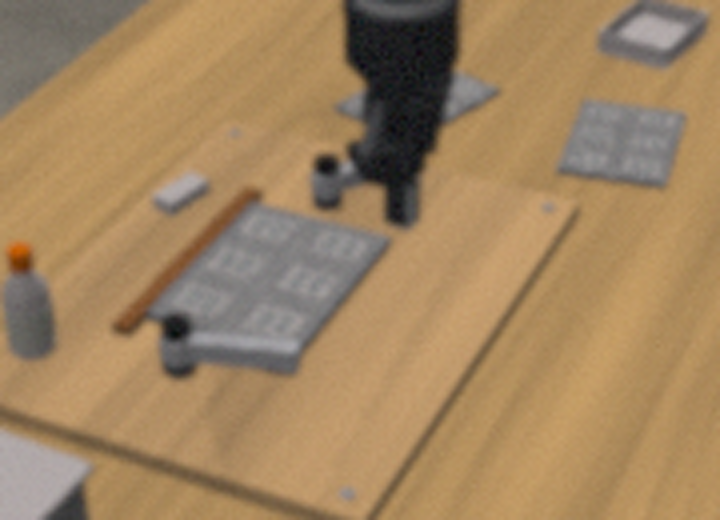

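The panel now lies flush along the fence, crop (150,315)–(262,205). Next the tool goes over and down outside the left arm.

```bash
python3 -m pendant '[{"rx":0,"ry":0,"rz":0,"dx":2,"dy":-6,"dz":0,"hand":0},{"rx":0,"ry":0,"rz":0,"dx":4.4,"dy":-14.9,"dz":0,"hand":0},{"rx":0,"ry":0,"rz":0,"dx":4.4,"dy":-14.9,"dz":0,"hand":0},{"rx":0,"ry":0,"rz":0,"dx":4.4,"dy":-14.9,"dz":3.5,"hand":0},{"rx":0,"ry":0,"rz":0,"dx":4.4,"dy":-14.9,"dz":5,"hand":0}]'
python3 -m pendant '[{"rx":0,"ry":0,"rz":0,"dx":0,"dy":0,"dz":0.7,"hand":0},{"rx":0,"ry":0,"rz":0,"dx":0,"dy":0,"dz":1.3,"hand":0},{"rx":0,"ry":0,"rz":0,"dx":0,"dy":0,"dz":1.3,"hand":0}]'
python3 path.py left .06 0 .105 .15 .26 .4 .55 .7 .85
python3 - <<'E'
from h import *
c=ctrl.camera("side"); P=ctrl.observe()["tool_pos"]
print(proj(c,P+[[0,0,-.073],[0,0.0145,-.073]]))
cv2.imwrite("pics/s4.png",cv2.resize(c["color"][160:270,170:310],None,fx=5,fy=5,interpolation=cv2.INTER_CUBIC))
E
```

```text
time_s: 10.32
tool_pos: [0.5451, 0.2121, 0.1159]
tool_rot: [1.0, -0.004, -0.002, 0.0]
wrist_force: [-0.2, 0.2, -0.8]
grip_width: -0.0003
time_s: 10.7
tool_pos: [0.5467, 0.2115, 0.1051]
tool_rot: [1.0, -0.005, 0.0, -0.0]
wrist_force: [-0.2, 0.5, -0.4]
grip_width: -0.0
pos [0.5467 0.2115 0.1051] t 10.7 F [-0.2  0.5 -0.4]
0.15 world [0.5528 0.1931 0.105 ] shift [0.63 1.84 0.01]
0.26 world [0.5514 0.187  0.105 ] shift [0.5  2.45 0.01]
0.4 world [0.5506 0.1787 0.105 ] shift [0.42 3.28 0.01]
0.55 world [0.5511 0.1694 0.105 ] shift [0.48 4.21 0.01]
0.7 world [0.5532 0.1599 0.105 ] shift [0.7  5.15 0.01]
0.85 world [0.5569 0.1506 0.105 ] shift [1.09 6.08 0.01]
[[231.3059559  228.83416504]
 [228.68642352 232.1006284 ]]
```

View pics/s4.png

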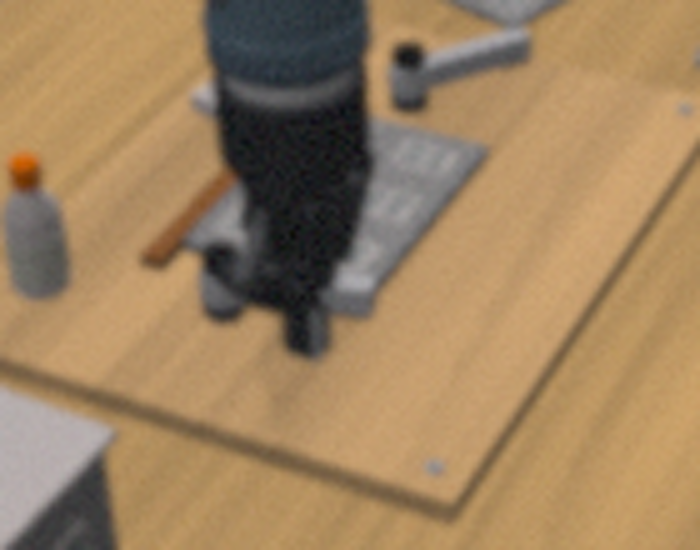

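The shut fingertip is at crop (307,355), which matches the 73 mm prediction, and it is just outside the left arm. I'll sweep along the arc.

```bash
python3 -m pendant '[{"rx":0,"ry":0,"rz":0,"dx":0.6,"dy":1.2,"dz":0,"hand":0},{"rx":0,"ry":0,"rz":0,"dx":0.55,"dy":2.0,"dz":0,"hand":0},{"rx":0,"ry":0,"rz":0,"dx":0.45,"dy":2.8,"dz":0,"hand":0},{"rx":0,"ry":0,"rz":0,"dx":0.4,"dy":3.5,"dz":0,"hand":0},{"rx":0,"ry":0,"rz":0,"dx":0.5,"dy":4.2,"dz":0,"hand":0}]'
python3 path.py left .06 0 .105 .6 .7 .8 .9 1.0 1.1 1.2
```

```text
time_s: 11.38
tool_pos: [0.5509, 0.1695, 0.105]
tool_rot: [1.0, -0.005, 0.0, -0.0]
wrist_force: [0.0, 2.3, 0.5]
grip_width: -0.0001
pos [0.5509 0.1695 0.105 ] t 11.375 F [0.  2.3 0.5]
0.6 world [0.5516 0.1662 0.105 ] shift [ 0.07  0.32 -0.  ]
0.7 world [0.5532 0.1599 0.105 ] shift [ 0.23  0.95 -0.  ]
0.8 world [0.5555 0.1537 0.105 ] shift [ 0.47  1.58 -0.  ]
0.9 world [0.5586 0.1476 0.105 ] shift [ 0.79  2.18 -0.  ]
1.0 world [0.5624 0.1418 0.105 ] shift [ 1.18  2.76 -0.01]
1.1 world [0.567  0.1364 0.105 ] shift [ 1.64  3.3  -0.01]
1.2 world [0.5723 0.1314 0.105 ] shift [ 2.17  3.79 -0.01]
```

Contact is gentle at 2.3 N. Continuing.

```bash
python3 -m pendant '[{"rx":0,"ry":0,"rz":0,"dx":0.2,"dy":0.9,"dz":0,"hand":0},{"rx":0,"ry":0,"rz":0,"dx":0.5,"dy":1.6,"dz":0,"hand":0},{"rx":0,"ry":0,"rz":0,"dx":0.8,"dy":2.2,"dz":0,"hand":0},{"rx":0,"ry":0,"rz":0,"dx":1.2,"dy":2.75,"dz":0,"hand":0},{"rx":0,"ry":0,"rz":0,"dx":1.6,"dy":3.3,"dz":0,"hand":0}]'
python3 path.py left .06 0 .105 1.1 1.2 1.3 1.4 1.45 1.5 1.57
```

```text
time_s: 12.0
tool_pos: [0.5669, 0.1364, 0.1048]
tool_rot: [1.0, -0.005, -0.0, -0.0]
wrist_force: [-0.9, 0.7, -0.8]
grip_width: -0.0001
pos [0.5669 0.1364 0.1048] t 12.0 F [-0.9  0.7 -0.8]
1.1 world [0.567  0.1364 0.105 ] shift [ 0.01  0.   -0.02]
1.2 world [0.5723 0.1314 0.105 ] shift [ 0.55  0.49 -0.02]
1.3 world [0.5783 0.1271 0.105 ] shift [ 1.15  0.92 -0.02]
1.4 world [0.5848 0.1234 0.105 ] shift [ 1.8   1.28 -0.03]
1.45 world [0.5882 0.1219 0.105 ] shift [ 2.15  1.43 -0.03]
1.5 world [0.5918 0.1205 0.105 ] shift [ 2.5   1.56 -0.03]
1.57 world [0.5969 0.119  0.105 ] shift [ 3.02  1.71 -0.03]
```

Stop a little short, at about 1.47, and measure.

```bash
python3 -m pendant '[{"rx":0,"ry":0,"rz":0,"dx":0.6,"dy":0.5,"dz":0,"hand":0},{"rx":0,"ry":0,"rz":0,"dx":1.15,"dy":0.9,"dz":0,"hand":0},{"rx":0,"ry":0,"rz":0,"dx":1.6,"dy":1.2,"dz":0,"hand":0},{"rx":0,"ry":0,"rz":0,"dx":2.0,"dy":1.35,"dz":0,"hand":0},{"rx":0,"ry":0,"rz":0,"dx":2.2,"dy":1.45,"dz":0,"hand":0}]'
python3 path.py left .06 0 .105 1.5 1.57
python3 - <<'E'
from h import *
for n in ["top","side"]:
    c=ctrl.camera(n)
    for t in "panel left_pivot right_pivot left_arm_tip right_arm_tip".split():
        for r in ctrl.mark_of(c,t)[:3]:
            if -.15<r["xyz"][1]<.3: print(n,t,round(r["conf"],2),np.array(r["xyz"]).round(4))
cv2.imwrite("pics/s5.png",cv2.resize(c["color"][150:250,170:310],None,fx=5,fy=5,interpolation=cv2.INTER_CUBIC))
E
```

```text
time_s: 12.62
tool_pos: [0.5888, 0.1219, 0.1048]
tool_rot: [1.0, -0.005, -0.0, 0.0]
wrist_force: [-1.5, 1.8, -0.0]
grip_width: -0.0001
pos [0.5888 0.1219 0.1048] t 12.625 F [-1.5  1.8 -0. ]
1.5 world [0.5918 0.1205 0.105 ] shift [ 0.3   0.14 -0.02]
1.57 world [0.5969 0.119  0.105 ] shift [ 0.81  0.29 -0.02]
top panel 0.55 [0.6045 0.0594 0.0144]
top left_pivot 0.72 [0.6166 0.1792 0.0366]
top left_pivot 0.25 [ 0.6605 -0.0181  0.0217]
top right_pivot 0.87 [ 0.6161 -0.0523  0.0351]
top right_arm_tip 0.61 [ 0.5577 -0.1171  0.0331]
side panel 0.95 [0.6061 0.0637 0.0168]
side left_pivot 0.56 [0.6139 0.1801 0.033 ]
side right_pivot 0.93 [ 0.6128 -0.0508  0.033 ]
side right_pivot 0.16 [0.612  0.178  0.0347]
side left_arm_tip 0.48 [0.6022 0.096  0.0333]
side right_arm_tip 0.52 [ 0.5646 -0.1176  0.0362]
```

View pics/s5.png

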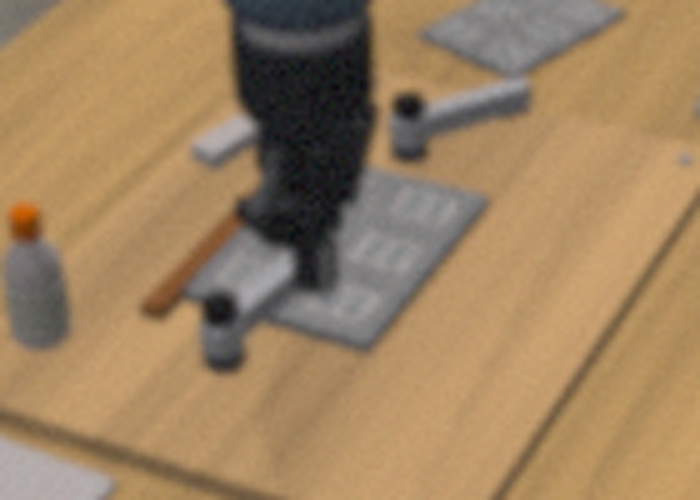

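The left arm (crop (220,310)→(290,265)) nearly crosses the panel, and the panel is still flush. I'll push the last 8 mm, back off and lift.

```bash
python3 -m pendant '[{"rx":0,"ry":0,"rz":0,"dx":0.3,"dy":0.15,"dz":0,"hand":0},{"rx":0,"ry":0,"rz":0,"dx":0.6,"dy":0.25,"dz":0,"hand":0},{"rx":0,"ry":0,"rz":0,"dx":0.8,"dy":0.3,"dz":0,"hand":0},{"rx":0,"ry":0,"rz":0,"dx":0.8,"dy":0.3,"dz":0,"hand":0}]'
python3 -m pendant '[{"rx":0,"ry":0,"rz":0,"dx":-1.5,"dy":0,"dz":0,"hand":0},{"rx":0,"ry":0,"rz":0,"dx":-5,"dy":0,"dz":-4,"hand":0},{"rx":0,"ry":0,"rz":0,"dx":-10,"dy":0,"dz":-7,"hand":0},{"rx":0,"ry":0,"rz":0,"dx":-12,"dy":0,"dz":-7,"hand":0},{"rx":0,"ry":0,"rz":0,"dx":-12,"dy":0,"dz":-7,"hand":0}]'
cat > meas.py <<'E'
from h import *
for n in ["top","side"]:
  for k in range(2):
    c=ctrl.camera(n)
    for t in "panel left_pivot right_pivot left_arm_tip right_arm_tip".split():
        for r in ctrl.mark_of(c,t)[:2]:
            if -.15<r["xyz"][1]<.3: print(n,t,round(r["conf"],2),np.array(r["xyz"]).round(4))
  x,y=[int(v) for v in proj(c,[.6,.064,.03])[0]]
  cv2.imwrite(f"pics/m_{n}.png",cv2.resize(c["color"][y-45:y+45,x-60:x+60],None,fx=5,fy=5,interpolation=cv2.INTER_CUBIC))
a,b=[cv2.imread(f"pics/m_{n}.png") for n in ("top","side")]; cv2.imwrite("pics/m.png",cv2.resize(np.vstack([a,b]),None,fx=.66,fy=.66))
E
python3 meas.py; python3 path.py right .06 20 .105 -.8
```

```text
time_s: 13.72
tool_pos: [0.5968, 0.1188, 0.1048]
tool_rot: [1.0, -0.005, 0.0, 0.0]
wrist_force: [-0.7, -0.5, 0.2]
grip_width: -0.0
time_s: 14.35
tool_pos: [0.4759, 0.1201, 0.1754]
tool_rot: [1.0, -0.004, 0.001, 0.0]
wrist_force: [0.2, -0.4, -0.3]
grip_width: -0.0003
top panel 0.61 [0.6072 0.0635 0.0139]
top right_pivot 0.92 [ 0.6146 -0.0533  0.0343]
top right_pivot 0.38 [0.7203 0.2054 0.0128]
top left_arm_tip 0.71 [0.6143 0.0955 0.0364]
top right_arm_tip 0.68 [ 0.5572 -0.1167  0.0358]
top right_arm_tip 0.42 [0.5473 0.0651 0.0181]
top left_pivot 0.71 [0.6152 0.1779 0.0367]
top right_pivot 0.95 [ 0.6139 -0.0513  0.0364]
top right_pivot 0.48 [0.6652 0.1395 0.0234]
top left_arm_tip 0.47 [0.615  0.0964 0.0357]
top right_arm_tip 0.49 [ 0.5565 -0.1171  0.0335]
side panel 0.73 [0.6074 0.0636 0.0132]
side left_pivot 0.82 [0.6113 0.1815 0.0327]
side right_pivot 0.58 [ 0.6098 -0.0499  0.0318]
side left_arm_tip 0.77 [0.616  0.0896 0.0347]
side panel 0.83 [0.6049 0.0613 0.014 ]
side left_pivot 0.71 [0.6143 0.1787 0.0325]
side left_pivot 0.45 [0.7213 0.1981 0.0163]
side right_pivot 0.76 [ 0.6094 -0.0505  0.0318]
side right_pivot 0.41 [ 5.941e-01  6.140e-02 -2.000e-04]
side left_arm_tip 0.54 [0.6131 0.0926 0.0338]
side right_arm_tip 0.49 [0.6143 0.091  0.0344]
pos [0.4766 0.1201 0.1749] t 15.55 F [-0.6 -0.4 -0.2]
-0.8 world [ 0.6035 -0.1255  0.105 ] shift [12.91 24.43  6.99]
```

View pics/m.png

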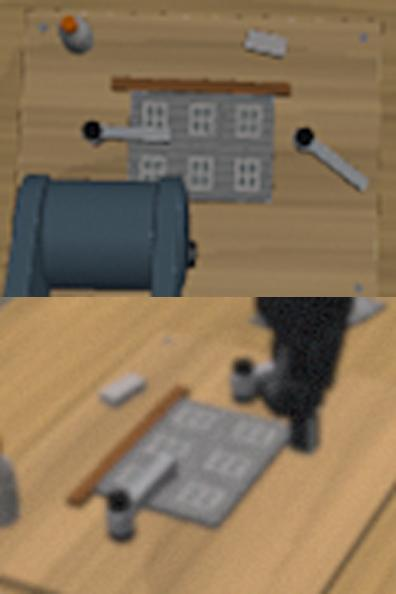

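Left arm: pivot (92,130) → tip (168,135) in the top crop, square across (tip x ≈ pivot x within ~1 mm). The panel is flush under the fence at (202,87). Right arm is at about -0.87 rad, so I'll go over and outside it.

```bash
python3 path.py right .06 20 .105 -.87
python3 -m pendant '[{"rx":0,"ry":0,"rz":0,"dx":3,"dy":6,"dz":0,"hand":0},{"rx":0,"ry":0,"rz":0,"dx":6,"dy":12,"dz":0,"hand":0},{"rx":0,"ry":0,"rz":0,"dx":9.5,"dy":18,"dz":0,"hand":0},{"rx":0,"ry":0,"rz":0,"dx":13.4,"dy":24.0,"dz":0,"hand":0},{"rx":0,"ry":0,"rz":0,"dx":13.4,"dy":24.0,"dz":0,"hand":0}]'
python3 path.py right .06 20 .105 -.87
```

```text
pos [0.4766 0.1201 0.1749] t 15.55 F [-0.6 -0.4 -0.2]
-0.87 world [ 0.6085 -0.1258  0.105 ] shift [13.42 24.47  6.99]
time_s: 16.18
tool_pos: [0.6098, -0.1247, 0.175]
tool_rot: [1.0, -0.006, 0.001, 0.0]
wrist_force: [0.1, 0.4, 0.0]
grip_width: -0.0001
pos [ 0.6098 -0.1247  0.175 ] t 16.175 F [0.1 0.4 0. ]
-0.87 world [ 0.6085 -0.1258  0.105 ] shift [-0.14  0.1   7.  ]
```

```bash
python3 -m pendant '[{"rx":0,"ry":0,"rz":0,"dx":0,"dy":0.1,"dz":3,"hand":0},{"rx":0,"ry":0,"rz":0,"dx":0,"dy":0.1,"dz":5.5,"hand":0},{"rx":0,"ry":0,"rz":0,"dx":0,"dy":0.1,"dz":6.6,"hand":0},{"rx":0,"ry":0,"rz":0,"dx":0,"dy":0.1,"dz":7,"hand":0}]'
python3 path.py right .06 0 .105 -.87 -.75 -.6 -.45 -.3 -.15 0
```

```text
time_s: 16.68
tool_pos: [0.6082, -0.122, 0.1044]
tool_rot: [1.0, -0.005, -0.0, -0.0]
wrist_force: [-0.6, -0.1, -0.4]
grip_width: -0.0
pos [ 0.6082 -0.122   0.1044] t 16.675 F [-0.6 -0.1 -0.4]
-0.87 world [ 0.5933 -0.1128  0.105 ] shift [-1.5  -0.91 -0.06]
-0.75 world [ 0.5863 -0.1102  0.105 ] shift [-2.2  -1.16 -0.05]
-0.6 world [ 0.5778 -0.1055  0.105 ] shift [-3.05 -1.62 -0.05]
-0.45 world [ 0.57   -0.0993  0.105 ] shift [-3.84 -2.24 -0.05]
-0.3 world [ 0.5631 -0.0915  0.105 ] shift [-4.54 -3.01 -0.05]
-0.15 world [ 0.5574 -0.0824  0.105 ] shift [-5.11 -3.92 -0.05]
0.0 world [ 0.5534 -0.0722  0.105 ] shift [-5.52 -4.94 -0.05]
```

```bash
python3 -m pendant '[{"rx":0,"ry":0,"rz":0,"dx":-1.0,"dy":-0.6,"dz":0,"hand":0},{"rx":0,"ry":0,"rz":0,"dx":-1.7,"dy":-1.0,"dz":0,"hand":0},{"rx":0,"ry":0,"rz":0,"dx":-2.4,"dy":-1.25,"dz":0,"hand":0},{"rx":0,"ry":0,"rz":0,"dx":-3.05,"dy":-1.6,"dz":0,"hand":0},{"rx":0,"ry":0,"rz":0,"dx":-3.85,"dy":-2.25,"dz":0,"hand":0}]'
python3 path.py right .06 0 .105 -.3 -.15 0 .15 .3 .45 .6
```

```text
time_s: 17.3
tool_pos: [0.5701, -0.0993, 0.1054]
tool_rot: [1.0, -0.005, 0.001, 0.0]
wrist_force: [1.7, 0.0, 1.3]
grip_width: 0.0004
pos [ 0.5701 -0.0993  0.1054] t 17.3 F [1.7 0.  1.3]
-0.3 world [ 0.5631 -0.0915  0.105 ] shift [-0.71 -0.78  0.04]
-0.15 world [ 0.5574 -0.0824  0.105 ] shift [-1.28 -1.68  0.04]
0.0 world [ 0.5534 -0.0722  0.105 ] shift [-1.69 -2.7   0.04]
0.15 world [ 0.5507 -0.0644  0.105 ] shift [-1.97 -3.47  0.04]
0.3 world [ 0.5491 -0.0559  0.105 ] shift [-2.14 -4.32  0.04]
0.45 world [ 0.5488 -0.0469  0.105 ] shift [-2.18 -5.22  0.04]
0.6 world [ 0.5499 -0.0375  0.105 ] shift [-2.07 -6.16  0.04]
```

```bash
python3 -m pendant '[{"rx":0,"ry":0,"rz":0,"dx":-0.7,"dy":-0.8,"dz":0,"hand":0},{"rx":0,"ry":0,"rz":0,"dx":-1.3,"dy":-1.7,"dz":0,"hand":0},{"rx":0,"ry":0,"rz":0,"dx":-1.7,"dy":-2.7,"dz":0,"hand":0},{"rx":0,"ry":0,"rz":0,"dx":-2.0,"dy":-3.5,"dz":0,"hand":0},{"rx":0,"ry":0,"rz":0,"dx":-2.15,"dy":-4.3,"dz":0,"hand":0}]'
python3 path.py right .06 0 .105 .45 .6 .75 .9 1.0
python3 - <<'E'
from h import *
c=ctrl.camera("side")
for t in ["right_arm_tip","panel","left_arm_tip"]:
    for r in ctrl.mark_of(c,t)[:2]: print(t,round(r["conf"],2),np.array(r["xyz"]).round(4))
E
```

```text
time_s: 17.92
tool_pos: [0.5487, -0.0556, 0.1048]
tool_rot: [1.0, -0.004, -0.0, 0.0]
wrist_force: [0.2, -2.3, 0.4]
grip_width: 0.0002
pos [ 0.5487 -0.0556  0.1048] t 17.925 F [ 0.2 -2.3  0.4]
0.45 world [ 0.5488 -0.0469  0.105 ] shift [-0.   -0.86 -0.02]
0.6 world [ 0.5499 -0.0375  0.105 ] shift [ 0.11 -1.8  -0.02]
0.75 world [ 0.5527 -0.0281  0.105 ] shift [ 0.38 -2.75 -0.02]
0.9 world [ 0.5572 -0.019   0.105 ] shift [ 0.82 -3.66 -0.02]
1.0 world [ 0.5612 -0.0133  0.105 ] shift [ 1.21 -4.24 -0.02]
right_arm_tip 0.52 [ 0.5285 -0.0293  0.0329]
right_arm_tip 0.44 [0.6157 0.092  0.0333]
panel 0.58 [0.6038 0.0632 0.0157]
panel 0.56 [ 0.6208 -0.2526  0.0024]
left_arm_tip 0.77 [0.6136 0.0976 0.0327]
left_arm_tip 0.63 [ 0.4626 -0.44   -0.0036]
```

```bash
python3 -m pendant '[{"rx":0,"ry":0,"rz":0,"dx":0,"dy":-0.9,"dz":0,"hand":0},{"rx":0,"ry":0,"rz":0,"dx":0.1,"dy":-1.8,"dz":0,"hand":0},{"rx":0,"ry":0,"rz":0,"dx":0.4,"dy":-2.75,"dz":0,"hand":0},{"rx":0,"ry":0,"rz":0,"dx":0.8,"dy":-3.6,"dz":0,"hand":0},{"rx":0,"ry":0,"rz":0,"dx":1.2,"dy":-4.2,"dz":0,"hand":0}]'
python3 path.py right .06 0 .105  1.1 1.2 1.3 1.4 1.45
```

```text
time_s: 18.75
tool_pos: [0.5615, -0.0135, 0.1048]
tool_rot: [1.0, -0.004, -0.0, -0.0]
wrist_force: [0.4, -1.6, 0.5]
grip_width: 0.0
pos [ 0.5615 -0.0135  0.1048] t 18.75 F [ 0.4 -1.6  0.5]
1.1 world [ 0.5659 -0.0079  0.105 ] shift [ 0.43 -0.56 -0.02]
1.2 world [ 0.5712 -0.003   0.105 ] shift [ 0.96 -1.05 -0.02]
1.3 world [0.5773 0.0012 0.105 ] shift [ 1.56 -1.48 -0.02]
1.4 world [0.5838 0.0048 0.105 ] shift [ 2.21 -1.84 -0.02]
1.45 world [0.5873 0.0062 0.105 ] shift [ 2.56 -2.   -0.02]
```

```bash
python3 -m pendant '[{"rx":0,"ry":0,"rz":0,"dx":0.4,"dy":-0.55,"dz":0,"hand":0},{"rx":0,"ry":0,"rz":0,"dx":1.0,"dy":-1.05,"dz":0,"hand":0},{"rx":0,"ry":0,"rz":0,"dx":1.55,"dy":-1.5,"dz":0,"hand":0},{"rx":0,"ry":0,"rz":0,"dx":2.2,"dy":-1.85,"dz":0,"hand":0},{"rx":0,"ry":0,"rz":0,"dx":2.5,"dy":-2.0,"dz":0,"hand":0}]'
python3 path.py right .06 0 .105  1.5 1.57
```

```text
time_s: 19.38
tool_pos: [0.5869, 0.0057, 0.1048]
tool_rot: [1.0, -0.005, -0.0, -0.0]
wrist_force: [-1.7, -1.4, 0.2]
grip_width: -0.0
pos [0.5869 0.0057 0.1048] t 19.375 F [-1.7 -1.4  0.2]
1.5 world [0.5909 0.0075 0.105 ] shift [ 0.39 -0.18 -0.02]
1.57 world [0.596 0.009 0.105] shift [ 0.91 -0.33 -0.02]
```

```bash
python3 -m pendant '[{"rx":0,"ry":0,"rz":0,"dx":0.4,"dy":-0.2,"dz":0,"hand":0},{"rx":0,"ry":0,"rz":0,"dx":0.7,"dy":-0.3,"dz":0,"hand":0},{"rx":0,"ry":0,"rz":0,"dx":0.9,"dy":-0.3,"dz":0,"hand":0},{"rx":0,"ry":0,"rz":0,"dx":0.9,"dy":-0.3,"dz":0,"hand":0}]'
python3 -m pendant '[{"rx":0,"ry":0,"rz":0,"dx":-1.5,"dy":0,"dz":0,"hand":0},{"rx":0,"ry":0,"rz":0,"dx":-5,"dy":0,"dz":-4,"hand":0},{"rx":0,"ry":0,"rz":0,"dx":-10,"dy":0,"dz":-9,"hand":0},{"rx":0,"ry":0,"rz":0,"dx":-16,"dy":2,"dz":-10,"hand":0},{"rx":0,"ry":0,"rz":0,"dx":-18,"dy":8,"dz":-10,"hand":0}]'
python3 -m pendant '[{"rx":0,"ry":0,"rz":0,"dx":0,"dy":6,"dz":0,"hand":0},{"rx":0,"ry":0,"rz":0,"dx":0,"dy":12,"dz":0,"hand":0},{"rx":0,"ry":0,"rz":0,"dx":0,"dy":18,"dz":0,"hand":0},{"rx":0,"ry":0,"rz":0,"dx":0,"dy":18,"dz":0,"hand":0}]'
python3 meas.py
python3 - <<'E'
from h import *
for n in ["top","side"]:
    c=ctrl.camera(n)
    for t,z in [("left_arm_tip",.044),("right_arm_tip",.044),("panel",.023),("board",.015)]:
        for k in ctrl.trace(c,t)[:1]:
            ys,xs=np.nonzero(k["pixels"]); P=back(c,np.c_[xs,ys],z)[:,:2]; r=cv2.minAreaRect((P*1000).astype(np.float32)); print(n,t,len(xs),[np.round(v,1) for v in r])
    for t in ["glue","eraser","tower","parts_tray"]:
        for r in ctrl.mark_of(c,t)[:1]: print(n,t,round(r["conf"],2),np.array(r["xyz"]).round(4))
E
```

```text
time_s: 19.88
tool_pos: [0.5957, 0.0086, 0.1049]
tool_rot: [1.0, -0.005, 0.0, -0.0]
wrist_force: [-0.7, 0.1, -0.7]
grip_width: 0.0
time_s: 20.5
tool_pos: [0.4156, -0.0637, 0.2059]
tool_rot: [1.0, -0.002, 0.001, 0.0]
wrist_force: [0.4, -1.5, 0.2]
grip_width: -0.0001
time_s: 21.0
tool_pos: [0.4155, -0.2491, 0.2056]
tool_rot: [1.0, -0.007, 0.001, 0.001]
wrist_force: [-0.5, 0.6, 1.2]
grip_width: -0.0001
top panel 0.63 [0.605  0.0597 0.0124]
top left_pivot 0.65 [0.6145 0.1782 0.0361]
top right_pivot 0.89 [ 0.6152 -0.0507  0.0339]
top right_pivot 0.35 [ 0.6609 -0.0194  0.0237]
top left_arm_tip 0.64 [0.6147 0.0982 0.0353]
top right_arm_tip 0.51 [0.6095 0.0356 0.0327]
top left_pivot 0.88 [0.6169 0.1763 0.039 ]
top right_pivot 0.76 [ 0.6129 -0.0504  0.0343]
top right_pivot 0.48 [ 0.7215 -0.007   0.0151]
top left_arm_tip 0.55 [0.6121 0.096  0.0381]
top right_arm_tip 0.72 [0.6136 0.0974 0.0387]
top right_arm_tip 0.44 [0.612  0.0357 0.0339]
side panel 0.75 [0.6065 0.0641 0.0151]
side left_pivot 0.85 [0.6108 0.1776 0.0349]
side left_pivot 0.46 [0.7233 0.1994 0.0156]
side right_pivot 0.89 [ 0.6117
[... 555 characters left out ...]
933 [array([594.3,  65.8]), array([401.8, 321.7]), np.float64(89.4)]
top glue 0.64 [ 0.6153 -0.0525  0.0342]
top eraser 0.62 [ 0.7193 -0.008   0.016 ]
top parts_tray 0.86 [ 0.4657 -0.4435  0.0044]
side left_arm_tip 195 [array([611.6, 157.9]), array([106. ,  33.5]), np.float64(88.7)]
side right_arm_tip 1098 [array([586.8,  96.5]), array([159.5, 118.7]), np.float64(88.7)]
side panel 500 [array([ 609.5, -210.2]), array([124.6, 101.2]), np.float64(72.8)]
side board 8107 [array([591.5,  76.7]), array([412.1, 329.5]), np.float64(89.7)]
side glue 0.8 [0.7226 0.1983 0.0154]
side eraser 0.65 [ 0.7212 -0.0073  0.0119]
side tower 0.69 [0.5715 0.4605 0.0047]
side parts_tray 0.9 [ 0.4626 -0.4416  0.0011]
```

View pics/m.png

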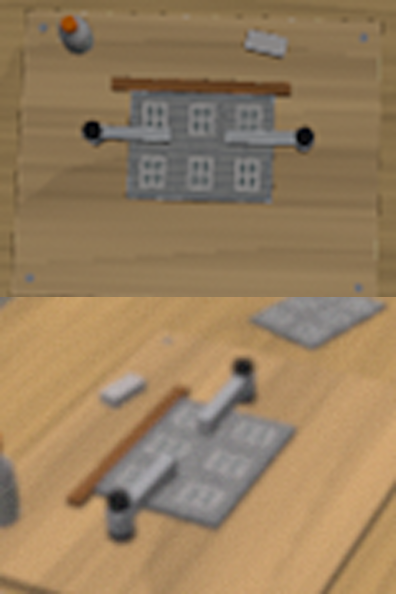

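Both arms lie across the panel in one line: (92,130)→(169,135) and (226,136)→(304,137), parallel to the fence. The panel is flush, and the bystanders are where they started.

```bash
python3 -c "
from plant import ctrl; print(ctrl.hand_in())"
```

```text
the job is handed in; nothing more can be done
None
```

I pushed the panel home against the fence and swung both hold-down arms square across it, then handed the job in at about 22 s of the 72 s allowed. I pushed the panel with the open fingers until the force rose to about 7.5 N against the fence. Each arm was then moved with the shut fingertips along an arc, with no more than about 2.3 N measured. The gripper was lifted well clear before hand-in.

**Panel:** it lies flush against the fence in the picture, with its origin at about (0.606, 0.063). Home is about (0.605, 0.064), so it is centred within a few millimetres.

**Arms:** both tips lie within about 3 mm of their pivots in x, so they are square to within roughly 0.03 rad. They line up with each other and run parallel to the fence.

**Glue bottle, eraser, tower and tray:** measured positions match the start within network accuracy, about 5 mm.

**Checks that disagreed:**
- **Network mix-ups:** the networks sometimes swapped names. In one top view the glue bottle was reported at the right pivot, and the right arm tip was once reported at the left one. Some part outlines in the last check were also wrong.
- **Camera offset:** the two cameras differ by about 3 mm in x at the pivots.

I judged both against the pictures, which agreed with the results above.

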